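Unclip the sharpening stone and put it away

ROBOT

A 6-joint arm with a two-finger parallel gripper is mounted at the origin on the work surface. World frame = base frame: x ahead of the robot, y to its left, z up, the work surface at z = 0. Lengths are in mm, angles in rad, forces in N, time in s.
With the tool pointing down it reaches from about 275 to 750 mm from the base axis. Payload 10.2 kg.
Tool frame: the origin (TCP) lies midway between the tips of the shut fingers; the grasp point (between the pads) lies 19 mm behind it; z points along the fingers, y is the line along which they close (so a half turn about z gives the same grasp; the last joint's range is limited). The gripper opens to 85 mm and grips with 20 to 120 N. Pads are 22 mm wide; open, the fingers measure 114 mm over their backs; the gripper's body (76 mm by 85 mm) begins 54 mm behind the grasp point. The pads swing forward as they close: fully open they stand 13 mm farther back than shut.
Start: joints at [-1.328, 0.313, 1.498, -0, 1.331, -0.223], TCP at [235.786, -469.08, 231.294] pointing down, gripper open.
Joint ranges: [-2.94, 2.94], [-0.97, 2.17], [0.19, 2.56], [-1.23, 4.37], [0.02, 3.11], [-2.88, 2.88]. Speed limits (rad/s): [2.39, 2.39, 3.01, 3.14, 3.14, 3.14].

INTERFACE

Orientations are given as a unit quaternion [w, x, y, z].
In Python, from rig import ctrl gives the robot as it stands.
- The arm moves only by the tool arm_command, never from a script. Its argument "increments" is a list of rows, each an object with "dr": the turn, a rotation vector about the tool's x, y, z in units of pi/4 rad (1.0 is pi/4 rad), a list of three; "offset": the shift along the tool's x, y, z in units of 120 mm (1.0 is 120 mm), a list of three; "hand": the opening, from -1 (shut) to 1 (fully open). A call has 1 to 8 rows; each row shifts and turns the commanded pose from where the row before left it, along the tool's axes as they then stand; what a row does not reach is not made up. A row lasts 1/10 s, in which the tool goes at most 50 mm and 8.59 degrees, less where a joint would pass 70% of its speed; a pose out of reach is approached as far as the arm can. A call with a number of a shift or a turn outside -1 to 1 is refused whole. A call with a gripper value outside its range is refused whole. The fingers move at their own pace and stop on an object; "grip_force" is the grip in N (left out, the last holds). Time passes only in rows, so rows that do not move let the fingers close. It gives the time, the measured TCP pose, the force, the opening and the grip force at its end, in the units of the state.
- ctrl.sense(): the state, without advancing time (a new reading comes with each control period).
- ctrl.capture(name): name is "side" or "top" or "wrist"; returns the picture (480x640x3 uint8, red, green, blue); there is no depth.
- ctrl.camera_info(name): a dict with "K" (3x3 intrinsics, pixels), "R" (3x3) and "t" (3): a world point X has camera coordinates R X + t. Camera axes: x right, y down, z forward; pixel columns grow to the right and rows downward; lengths in mm; the calibration is good to about 2 mm. The wrist camera is an equidistant fisheye: a pixel r from the principal point sees the ray r / f radians off the axis. A picture is of the moment at which its call begins: read the wrist's pose just before it. camera_info takes no time and is no camera call; for the wrist camera it gives the pose at the moment of the call.
- ctrl.finish_job(): hands the job in; it is judged then, once.
The state is a dict: "time_s": time; "joints": joint angles; "dq": joint speeds; "tau": joint torques, N m; "eef_pos": TCP position; "ee_rot": TCP orientation; "force": force on the tool from outside, world axes, zero at the start; "wrist_torque": the same for the moment, N m; "grip_width": opening from 0.0 (shut) to 1.0 (fully open); "grip_force": force on a finger pad.
Only numpy, scipy, OpenCV 4.12 (cv2) and the standard library are available. Lean on these libraries where they do the work, as an engineer would, in place of code of your own. Each camera call takes 0.05 s, during which the arm holds its last target. There are 200 camera calls.

TASK

Sharpening is finished: pull the stone with the red ends up off the rail of its holder, against the two sprung roller catches, and put it away in the storage cradle with the red lining, lying flat and fully down on its floor. Keep it roughly level on the way and lower it in rather than dropping it: let go only once it is down. Leave the blue stone, the mallet, the gouge and the wooden owl where they are.

Things in the scene. Friction and masses are not known exactly. Their poses are not given: they have to be found in the camera images.
- red_stone: Grey bar stone on a red carrier, red end blocks seen from above. 150 long (x), 50 wide (y), 38 mm high (z up), 0.4 kg. Origin: centre of underside, 18 mm above the holder's origin at the start. Channel in the underside 22 wide, 22 deep. A round lug on each end, 30 mm wide, reaches x = +-81 mm, centred 14 mm up. Plain flat long sides: grip across the 50 mm width at mid-length.
- holder: Fixed dark wooden board 262 x 92 x 18 mm (x, y, z); origin: centre of its underside, on the table, z up. On it along x an aluminium rail 122 x 18 mm, 16 high, which the stone straddles, centred. A dark metal catch housing, top 57 mm above the table, stands at each end (x = +-98 to +-126 mm).
- catch_a_site (a point): Centre of the white roller (12 mm diameter, 23 long) of the catch at the holder's +x end; its twin is at the -x end. Each rests over a stone's end lug and is sprung towards the middle. A straight pull up of about 12 N plus the stone's weight pushes both out 3 mm; the stone is past them after 17 mm and clear of the rail after 20 mm.
- cradle_red: Fixed cradle with red floor lining and red rims; empty. Origin: centre of its underside, 12 mm above the table; x along it, z up. Floor 6 mm thick: a stone in it has its underside 6 mm above the origin, x along x (either way round). End walls at x = +-84 mm and, near the ends only, side lips at y = +-28 mm, 20 mm high, flared at the top. The middle 100 mm of its long sides is open for fingers.
- cradle_yellow: Cradle of the same shape and axes with yellow lining and rims; empty, not for the red stone. The three cradles lie side by side, 100 mm apart, in any order.
- cradle_blue: Cradle of the same shape and axes with blue lining and rims; the blue stone lies in it.
- blue_stone: Stone of the same shape and size as the red one, with blue carrier and end blocks, lying in the blue cradle.
- rack: Storage board, plywood 205 x 305 x 12 mm (x, y, z), fixed to the bench; carries the three cradles. Origin: centre of its underside, on the table.
- mallet: Carver's wooden mallet standing on its head: head 94 mm across and 125 mm high, handle up to 250 mm. Origin: centre of its underside.
- owl: Half-carved wooden owl, standing, 100 mm across, 165 mm tall. Origin: centre of its underside.
- gouge: Carving gouge lying along its x axis: wooden handle 120 x 26 x 26 mm (x = -110 to 10 mm), steel blade to x = 130 mm. Origin: on the table, under the handle.
Things that resemble listed ones, but are neither listed nor needed, are in the scene too. Leave any turquoise look-alike of the red_stone alone.

How it is judged:
By the outcome, as a careful person would: the job done as asked, in the order asked, and still so for the second after the job is handed in, with the robot touching nothing.
It also fails if it takes over 48 s, if anything falls off the work surface, if the arm or the gripper's body presses on something with over 40 N, if the wrist force passes 120 N, or if a joint passes its speed limit or range.

## Working session

There is one attempt and no reset: what is moved stays moved. The work goes in short steps, Python scripts to look and compute and a tool call to move; the robot and the scene stay as the last step left them, time stands still between calls to the robot, and variables do not carry over. Pictures are saved under pics/ and viewed, at most 10 in all, crops included, and the job is handed in when it is done.

Besides the shell and the picture viewer there is one more tool, called after "Call:" by a JSON object that holds its "api" and its "payload", one argument or row to a line. arm_command: Moves the arm, as the interface text tells. Shifts and turns lie within -1 to 1; 1 stands for 120 mm of shift or pi/4 rad of turn. Its arguments: {"type":"object","properties":{"increments":{"type":"array"},"grip_force":{"type":"number"}},"required":["increments"]}

```bash
mkdir -p pics
python3 - <<'E'
from rig import ctrl
import cv2
for n in("top","side"):
    cv2.imwrite(f"pics/{n}0.png",ctrl.capture(n)[:,:,::-1])
    print(n,ctrl.camera_info(n))
print(ctrl.sense())
E
```

```text
top {'K': array([[480.46662971,   0.        , 324.87179118],
       [  0.        , 480.46662971, 238.5120018 ],
       [  0.        ,   0.        ,   1.        ]]), 'R': array([[-0.00730037, -0.99988861,  0.01301806],
       [-0.99326668,  0.00574557, -0.1157078 ],
       [ 0.11562011, -0.01377512, -0.99319798]]), 't': array([  -2.41212357,  576.9694248 , 1314.51653054])}
side {'K': array([[452.05976117,   0.        , 318.59111531],
       [  0.        , 452.05976117, 245.96015257],
       [  0.        ,   0.        ,   1.        ]]), 'R': array([[-0.68987668, -0.72387376, -0.00877112],
       [-0.5053181 ,  0.49019088, -0.71018767],
       [ 0.51838574, -0.48550971, -0.70395777]]), 't': array([424.75985304, 351.37046436, 950.98848969])}
{'time_s': 0.1, 'joints': array([-1.32839986e+00,  3.13414175e-01,  1.49835705e+00, -2.61369627e-05,
        1.33105342e+00, -2.23430566e-01]), 'dq': array([ 0.00126885, -0.00073677, -0.00237125,  0.00021222, -0.00069537,
       -0.00071915]), 'tau': array([ 3.47547757e-03, -4.12898290e+01, -2.60142946e+01, -2.11023594e-04,
        3.03400862e-03, -2.29094235e-05]), 'eef_pos': array([ 235.71915649, -468.83575379,  230.78354963]), 'ee_rot': array([-6.15847281e-04,  9.72997144e-01,  2.30816329e-01, -1.85335922e-05]), 'force': array([0.99384913, 0.9202389 , 0.07621151]), 'wrist_torque': array([-0.05230609, -0.02725793, -0.01374106]), 'grip_force': 0.0, 'grip_width': 0.9995327322783543}
```

View pics/top0.png

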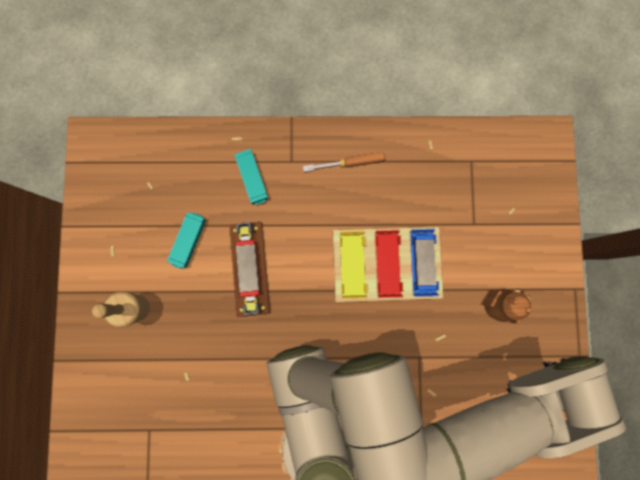

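View pics/side0.png

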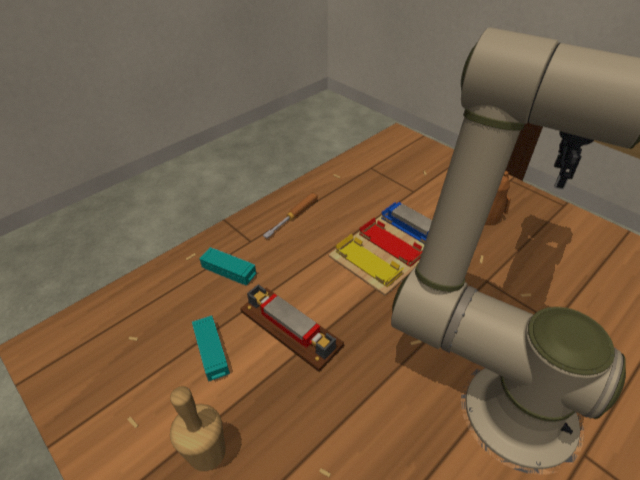

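The top view shows the red stone in its holder at about (249,268), the red cradle in the middle at (388,264), the blue one at (426,264), and turquoise decoys at (252,177) and (187,240). I'll enlarge the holder and rack.

Run:
```python
import cv2,numpy as np
i=cv2.imread("pics/top0.png")
a=cv2.resize(i[215:325,215:285],None,fx=5,fy=5,interpolation=cv2.INTER_CUBIC)
b=cv2.resize(i[215:325,330:415],None,fx=5,fy=5,interpolation=cv2.INTER_CUBIC)
cv2.imwrite("pics/c0.png",np.hstack([a,b]))
```

```text
(no output)
```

View pics/c0.png

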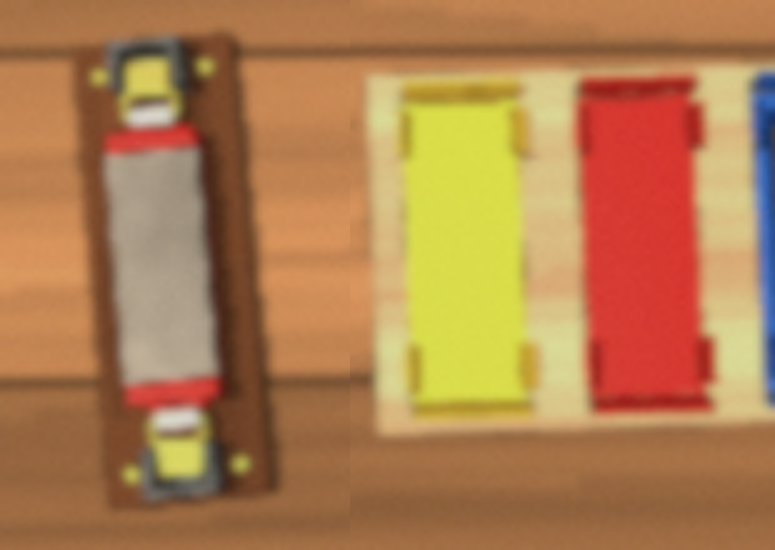

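The crop shows the stone top's corners at (104,133), (198,126), (220,397), (127,405), the board's at (73,50), (234,37), (277,490), (110,508), and the red rims' at (580,80), (694,78), (712,408), (595,410).

```bash
cat > h.py <<'E'
import numpy as np
def back(info,uv,z):
    K,R,t=info["K"],info["R"],info["t"]
    d=R.T@np.linalg.inv(K)@np.array([uv[0],uv[1],1.]); c=-R.T@t
    return c+d*(z-c[2])/d[2]
E
python3 - <<'E'
from rig import ctrl
from h import *
I=ctrl.camera_info("top")
def go(n,cs,z,ox):
    P=np.array([back(I,((x+.5)/5-.5+ox,(y+.5)/5-.5+215),z) for x,y in cs])[:,:2]
    ax=(P[0]+P[1]-P[2]-P[3])/2; w=(P[0]+P[3]-P[1]-P[2])/2
    print(n,"c",P.mean(0).round(1),"L",np.linalg.norm(ax).round(1),"W",np.linalg.norm(w).round(1),"yaw",np.degrees(np.arctan2(ax[1],ax[0])).round(2),np.degrees(np.arctan2(-w[0],w[1])).round(2))
go("stone",[(104,133),(198,126),(220,397),(127,405)],56,215)
go("board",[(73,50),(234,37),(277,490),(110,508)],18,215)
o=330-70
for z in (18,32,36):go("red",[(580,80),(694,78),(712,408),(595,410)],z,o)
for z in (18,32):go("yel",[(403,84),(520,82),(533,412),(412,414)],z,o)
s=ctrl.sense();from scipy.spatial.transform import Rotation as Ro
w,x,y,z=s["ee_rot"];print(Ro.from_quat([x,y,z,w]).as_matrix().round(3))
E
```

```text
stone c [495.9 207.5] L 149.1 W 51.1 yaw 5.37 4.22
board c [495.5 206.8] L 257.4 W 92.3 yaw 5.63 5.02
red c [ 507.6 -186.1] L 186.8 W 65.4 yaw 1.57 0.62
red c [ 506.7 -184.1] L 184.8 W 64.7 yaw 1.57 0.62
red c [ 506.5 -183.5] L 184.3 W 64.6 yaw 1.57 0.62
yel c [506.  -85.3] L 186.5 W 67.3 yaw 1.1 0.59
yel c [505.1 -84.3] L 184.5 W 66.6 yaw 1.1 0.59
[[ 0.893  0.449 -0.   ]
 [ 0.449 -0.893  0.001]
 [ 0.    -0.001 -1.   ]]
```

Call:
{"api": "arm_command", "payload": {
  "increments": [
    {"dr": [0, 0, 0.158], "offset": [0, 0, 0], "hand": 1},
    {"dr": [0, 0, 0.158], "offset": [0, 0, 0], "hand": 1},
    {"dr": [0, 0, 0.157], "offset": [0, 0, 0], "hand": 1},
    {"dr": [0, 0, 0], "offset": [0.149, -0.3, 0], "hand": 1},
    {"dr": [0, 0, 0], "offset": [0.149, -0.3, 0], "hand": 1},
    {"dr": [0, 0, 0], "offset": [0.149, -0.3, 0], "hand": 1},
    {"dr": [0, 0, 0], "offset": [0.149, -0.3, 0], "hand": 1},
    {"dr": [0, 0, 0], "offset": [0.149, -0.3, 0], "hand": 1}
  ]
}}

```text
time_s: 0.9
eef_pos: [308.0, -279.8, 231.1]
ee_rot: [-0.0, 0.999, 0.047, -0.0]
force: [0.8, 0.1, -0.4]
grip_width: 0.995
grip_force: 0.0
```

Call:
{"api": "arm_command", "payload": {
  "increments": [
    {"dr": [0, 0, 0], "offset": [0.149, -0.3, 0], "hand": 1},
    {"dr": [0, 0, 0], "offset": [0.149, -0.3, 0], "hand": 1},
    {"dr": [0, 0, 0], "offset": [0.149, -0.3, 0], "hand": 1},
    {"dr": [0, 0, 0], "offset": [0.149, -0.3, 0], "hand": 1},
    {"dr": [0, 0, 0], "offset": [0.149, -0.3, 0], "hand": 1},
    {"dr": [0, 0, 0], "offset": [0, 0, 0], "hand": 1},
    {"dr": [0, 0, 0], "offset": [0, 0, 0], "hand": 1}
  ]
}}

```text
time_s: 1.6
eef_pos: [379.9, -93.4, 231.2]
ee_rot: [0.0, 0.999, 0.048, -0.0]
force: [0.1, 0.8, 0.3]
grip_width: 0.998
grip_force: 0.0
```

```bash
cat >> h.py <<'E'
from scipy.spatial.transform import Rotation as Ro
def st(ctrl):
    s=ctrl.sense(); w,x,y,z=s["ee_rot"]; return s,Ro.from_quat([x,y,z,w]).as_matrix()
def step(ctrl,goal,yaw):
    s,R=st(ctrl); cy=np.degrees(np.arctan2(R[1,0],R[0,0]))
    print("t",s["time_s"],"pos",s["eef_pos"].round(1),"yaw",cy.round(2),"zax",R[:,2].round(4),"F",s["force"].round(1),"gw",round(s["grip_width"],3))
    print("tool offset units",(R.T@(np.array(goal)-s["eef_pos"])/120).round(3),"dr z",round((cy-yaw)/45,3))
E
python3 - <<'E'
from rig import ctrl
from h import *
import cv2
step(ctrl,(495.7,207,180),5.4)
I=ctrl.camera_info("wrist");print(I)
cv2.imwrite("pics/w0.png",ctrl.capture("wrist")[:,:,::-1])
E
```

```text
t 1.6 pos [379.9 -93.4 231.2] yaw 5.52 zax [-4.e-04 -0.e+00 -1.e+00] F [0.1 0.8 0.3] gw 0.998
tool offset units [ 1.202 -2.399  0.426] dr z 0.003
{'K': array([[371.64829954,   0.        , 323.08528078],
       [  0.        , 371.64829954, 241.00458149],
       [  0.        ,   0.        ,   1.        ]]), 'R': array([[ 9.62477825e-02, -9.95357401e-01,  9.56571388e-05],
       [-9.48160024e-01, -9.16547084e-02,  3.04289308e-01],
       [-3.02867848e-01, -2.93778694e-02, -9.52579659e-01]]), 't': array([-130.31698184,  312.95383056,  492.30391282])}
```

View pics/w0.png

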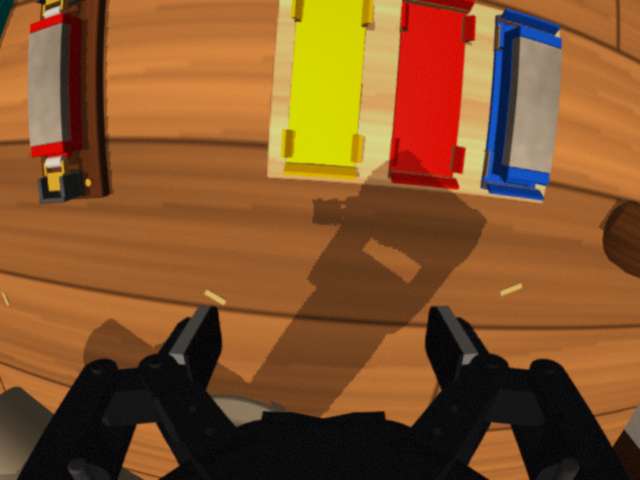

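The wrist view shows the stone at the upper left (50,85) and the red cradle at (430,95), partly cut off. I'll move level with the stone, staying short in x, for a close look.

Call:
{"api": "arm_command", "payload": {
  "increments": [
    {"dr": [0, 0, 0], "offset": [0.04, -0.3, 0], "hand": 1},
    {"dr": [0, 0, 0], "offset": [0.04, -0.3, 0], "hand": 1},
    {"dr": [0, 0, 0], "offset": [0.04, -0.3, 0], "hand": 1},
    {"dr": [0, 0, 0], "offset": [0.04, -0.3, 0], "hand": 1},
    {"dr": [0, 0, 0], "offset": [0.04, -0.3, 0], "hand": 1},
    {"dr": [0, 0, 0], "offset": [0.04, -0.3, 0], "hand": 1},
    {"dr": [0, 0, 0], "offset": [0.04, -0.3, 0], "hand": 1},
    {"dr": [0, 0, 0], "offset": [0.04, -0.3, 0], "hand": 1}
  ]
}}

```text
time_s: 2.45
eef_pos: [391.5, 196.7, 231.2]
ee_rot: [0.0, 0.999, 0.046, 0.0]
force: [1.6, -0.9, 0.2]
grip_width: 1.0
grip_force: 0.0
```

Call:
{"api": "arm_command", "payload": {
  "increments": [
    {"dr": [0, 0, 0], "offset": [0, 0, 0], "hand": 1},
    {"dr": [0, 0, 0], "offset": [0, 0, 0], "hand": 1},
    {"dr": [0, 0, 0], "offset": [0, 0, 0], "hand": 1}
  ]
}}

```text
time_s: 2.75
eef_pos: [391.4, 195.2, 231.2]
ee_rot: [0.0, 0.999, 0.046, -0.0]
force: [0.2, -0.1, 0.4]
grip_width: 1.0
grip_force: 0.0
```

```bash
cat >> h.py <<'E'
def wback(I,uv,z):
    K,R,t=I["K"],I["R"],I["t"]; p=np.array([uv[0]-K[0,2],uv[1]-K[1,2]]); r=np.hypot(*p); th=r/K[0,0]
    d=R.T@np.array([*(np.sin(th)*p/r),np.cos(th)]); c=-R.T@t
    return c+d*(z-c[2])/d[2]
E
python3 - <<'E'
from rig import ctrl
from h import *
import cv2,pickle
step(ctrl,(495.7,207,180),5.4)
I=ctrl.camera_info("wrist");pickle.dump(I,open("w1.pkl","wb"))
i=ctrl.capture("wrist")[:,:,::-1]
cv2.imwrite("pics/w1f.png",i)
cv2.imwrite("pics/w1.png",cv2.resize(i[:280,180:460],(600,600),interpolation=cv2.INTER_CUBIC))
E
```

```text
t 2.75 pos [391.4 195.2 231.2] yaw 5.29 zax [-3.e-04 -3.e-04 -1.e+00] F [ 0.2 -0.1  0.4] gw 1.0
tool offset units [ 0.875 -0.018  0.426] dr z -0.002
```

View pics/w1.png

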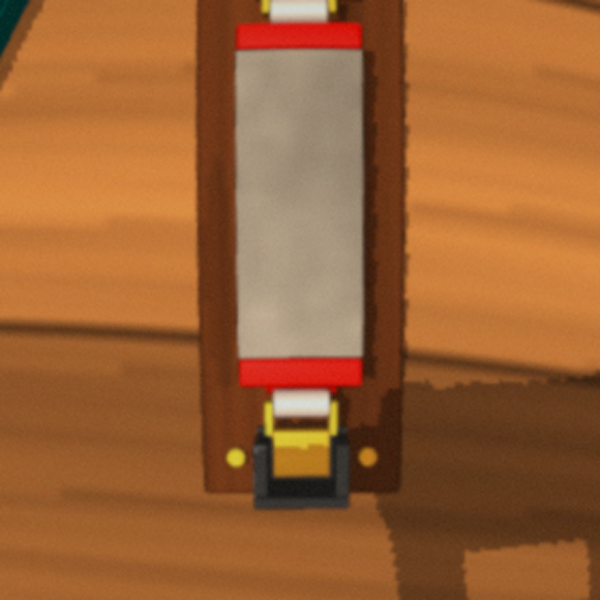

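The stone's top corners in this crop are at (237,24), (362,24), (362,385), (240,385), so it is nearly aligned with the tool.

```bash
cat >> h.py <<'E'
def quad(I,cs,z,n):
    P=np.array([wback(I,c,z) for c in cs])[:,:2]
    ax=(P[0]+P[1]-P[2]-P[3])/2; w=(P[0]+P[3]-P[1]-P[2])/2
    print(n,"c",P.mean(0).round(1),"L",np.linalg.norm(ax).round(1),"W",np.linalg.norm(w).round(1),"yaw",np.degrees(np.arctan2(ax[1],ax[0])).round(2),np.degrees(np.arctan2(-w[0],w[1])).round(2))
E
python3 - <<'E'
from h import *
import pickle
I=pickle.load(open("w1.pkl","rb"))
k=280/600
quad(I,[((x+.5)*k-.5+180,(y+.5)*k-.5) for x,y in [(237,24),(362,24),(362,385),(240,385)]],56,"stone")
E
```

```text
stone c [497.7 206.9] L 148.0 W 49.1 yaw 5.5 5.14
```

Call:
{"api": "arm_command", "payload": {
  "increments": [
    {"dr": [0, 0, -0.002], "offset": [0.221, -0.017, 0.2], "hand": 1},
    {"dr": [0, 0, 0], "offset": [0.221, 0, 0.2], "hand": 1},
    {"dr": [0, 0, 0], "offset": [0.221, 0, 0.2], "hand": 1},
    {"dr": [0, 0, 0], "offset": [0.222, 0, 0.2], "hand": 1},
    {"dr": [0, 0, 0], "offset": [0, 0, 0.27], "hand": 1},
    {"dr": [0, 0, 0], "offset": [0, 0, 0.27], "hand": 1},
    {"dr": [0, 0, 0], "offset": [0, 0, 0], "hand": 1},
    {"dr": [0, 0, 0], "offset": [0, 0, 0], "hand": 1}
  ]
}}

```text
time_s: 3.6
eef_pos: [497.1, 207.9, 71.4]
ee_rot: [-0.0, 0.999, 0.047, 0.0]
force: [-0.1, -0.3, 0.5]
grip_width: 1.001
grip_force: 0.0
```

Run:
```python
from rig import ctrl
from h import *
step(ctrl,(497,207,19),5.4)
```

```text
t 3.6 pos [497.1 207.9  71.4] yaw 5.42 zax [ 3.e-04  0.e+00 -1.e+00] F [-0.1 -0.3  0.5] gw 1.001
tool offset units [-0.001  0.007  0.437] dr z 0.0
```

Call:
{"api": "arm_command", "payload": {
  "increments": [
    {"dr": [0, 0, 0], "offset": [0, 0.007, 0.15], "hand": 1},
    {"dr": [0, 0, 0], "offset": [0, 0, 0.15], "hand": 1},
    {"dr": [0, 0, 0], "offset": [0, 0, 0.13], "hand": 1},
    {"dr": [0, 0, 0], "offset": [0, 0, 0], "hand": 1},
    {"dr": [0, 0, 0], "offset": [0, 0, 0], "hand": 1}
  ]
}}

```text
time_s: 4.1
eef_pos: [497.7, 207.8, 20.8]
ee_rot: [-0.0, 0.999, 0.048, 0.001]
force: [0.6, 0.3, 0.5]
grip_width: 1.004
grip_force: 0.0
```

Call:
{"api": "arm_command", "payload": {
  "increments": [
    {"dr": [0, 0, 0], "offset": [0, 0, 0], "hand": -1},
    {"dr": [0, 0, 0], "offset": [0, 0, 0], "hand": -1},
    {"dr": [0, 0, 0], "offset": [0, 0, 0], "hand": -1},
    {"dr": [0, 0, 0], "offset": [0, 0, 0], "hand": -1},
    {"dr": [0, 0, 0], "offset": [0, 0, 0], "hand": -1},
    {"dr": [0, 0, 0], "offset": [0, 0, 0], "hand": -1},
    {"dr": [0, 0, 0], "offset": [0, 0, 0], "hand": -1},
    {"dr": [0, 0, 0], "offset": [0, 0, 0], "hand": -1}
  ],
  "grip_force": 70
}}

```text
time_s: 4.9
eef_pos: [497.2, 208.0, 20.0]
ee_rot: [-0.0, 0.999, 0.048, 0.001]
force: [-0.9, 0.2, 5.5]
grip_width: 0.572
grip_force: 73.9
```

Run:
```python
from rig import ctrl
from h import *
step(ctrl,(497,207,19),5.4); s=ctrl.sense(); print(s["grip_force"],s["wrist_torque"])
```

```text
t 4.9 pos [497.2 208.   20. ] yaw 5.49 zax [ 1.7e-03  4.0e-04 -1.0e+00] F [-0.9  0.2  5.5] gw 0.572
tool offset units [-0.002  0.008  0.008] dr z 0.002
73.87754023075104 [-0.00355787  0.18800827 -0.0139641 ]
```

Call:
{"api": "arm_command", "payload": {
  "increments": [
    {"dr": [0, 0, 0], "offset": [0, 0, -0.03], "hand": -1},
    {"dr": [0, 0, 0], "offset": [0, 0, -0.03], "hand": -1},
    {"dr": [0, 0, 0], "offset": [0, 0, -0.03], "hand": -1},
    {"dr": [0, 0, 0], "offset": [0, 0, -0.03], "hand": -1},
    {"dr": [0, 0, 0], "offset": [0, 0, -0.03], "hand": -1},
    {"dr": [0, 0, 0], "offset": [0, 0, -0.03], "hand": -1},
    {"dr": [0, 0, 0], "offset": [0, 0, -0.03], "hand": -1},
    {"dr": [0, 0, 0], "offset": [0, 0, -0.03], "hand": -1}
  ]
}}

```text
time_s: 5.7
eef_pos: [496.4, 207.7, 47.9]
ee_rot: [0.0, 0.999, 0.048, -0.0]
force: [-1.0, 0.1, -4.8]
grip_width: 0.575
grip_force: 76.1
```

Call:
{"api": "arm_command", "payload": {
  "increments": [
    {"dr": [0, 0, 0], "offset": [0, 0, -0.1], "hand": -1},
    {"dr": [0, 0, 0], "offset": [0, 0, -0.2], "hand": -1},
    {"dr": [0, 0, 0], "offset": [0, 0, -0.2], "hand": -1},
    {"dr": [0, 0, 0], "offset": [0, 0, -0.2], "hand": -1},
    {"dr": [0, 0, 0], "offset": [0, 0, 0], "hand": -1},
    {"dr": [0, 0, 0], "offset": [0, 0, 0], "hand": -1}
  ]
}}

```text
time_s: 6.3
eef_pos: [496.4, 207.8, 131.4]
ee_rot: [-0.0, 0.999, 0.048, -0.0]
force: [-0.5, -0.6, -4.5]
grip_width: 0.577
grip_force: 76.4
```

Run:
```python
from rig import ctrl
from h import *
import cv2,pickle
step(ctrl,(506.8,-184.5,130),1.3); s=ctrl.sense(); print(s["grip_force"],s["wrist_torque"])
I=ctrl.camera_info("wrist");pickle.dump(I,open("w2.pkl","wb"))
cv2.imwrite("pics/w2.png",ctrl.capture("wrist")[:,:,::-1])
cv2.imwrite("pics/s2.png",ctrl.capture("side")[:,:,::-1])
cv2.imwrite("pics/w2s.png",np.hstack([cv2.resize(cv2.imread("pics/w2.png"),(533,400)),cv2.imread("pics/s2.png")[150:400,190:360].repeat(1,0)[:, :].copy() if 0 else cv2.resize(cv2.imread("pics/s2.png")[180:380,220:353],(266,400))]))
```

```text
t 6.3 pos [496.4 207.8 131.4] yaw 5.49 zax [-0.  0. -1.] F [-0.5 -0.6 -4.5] gw 0.577
tool offset units [-0.226  3.262  0.012] dr z 0.093
76.35797917842865 [-0.05710707  0.02869126 -0.0019011 ]
```

View pics/w2s.png

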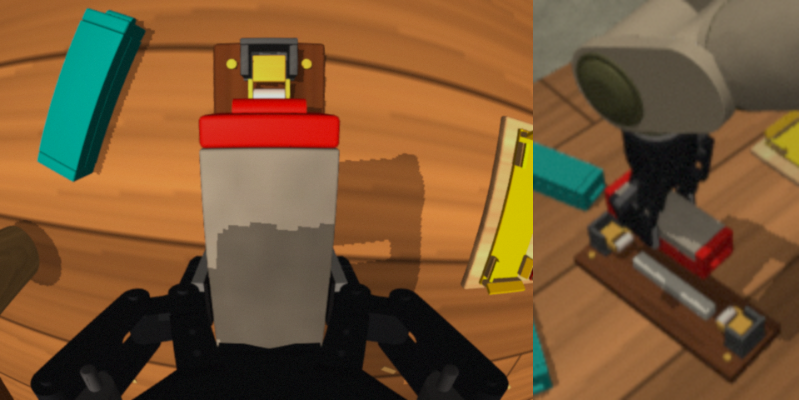

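The stone is off the rail and held level, with the wrist force reading about 4.5 N, roughly its weight. Next I'll refine the cradle position from the saved wrist view w0.

Run:
```python
import cv2,pickle
from h import *
i=cv2.imread("pics/w0.png")
cv2.imwrite("pics/c1.png",cv2.resize(i[:200,260:480],None,fx=3,fy=3,interpolation=cv2.INTER_CUBIC))
I=pickle.load(open("w2.pkl","rb"))
for z in(165,167,169):
  P=[wback(I,(u*1.2,v*1.2),z)[:2] for u,v in((200,118),(339,118))];m=(P[0]+P[1])/2
  print(z,P,m, m-75*np.array([np.cos(.0958),np.sin(.0958)]))
```

```text
165 [array([568.46395956, 238.56865589]), array([573.18333137, 189.59271362])] [570.82364547 214.08068475] [496.16754383 206.90666994]
167 [array([568.58039471, 238.12863995]), array([573.21323306, 190.05071076])] [570.89681388 214.08967535] [496.24071225 206.91566053]
169 [array([568.69682986, 237.688624  ]), array([573.24313475, 190.50870789])] [570.9699823  214.09866595] [496.31388066 206.92465113]
```

View pics/c1.png

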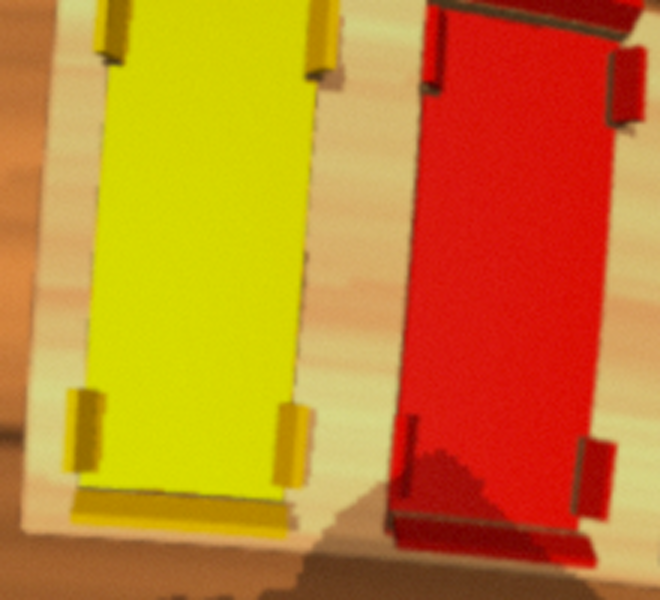

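In the crop, the red floor's corners are at (437,6), (616,38), (578,530), (393,514).

Run:
```python
from h import *
I={'K': np.array([[371.64829954,0,323.08528078],[0,371.64829954,241.00458149],[0,0,1]]),'R':np.array([[ 9.62477825e-02, -9.95357401e-01,  9.56571388e-05],
       [-9.48160024e-01, -9.16547084e-02,  3.04289308e-01],
       [-3.02867848e-01, -2.93778694e-02, -9.52579659e-01]]), 't': np.array([-130.31698184,  312.95383056,  492.30391282])}
quad(I,[((x+.5)/3-.5+260,(y+.5)/3-.5) for x,y in [(437,6),(616,38),(578,530),(393,514)]],18,"red")
```

```text
red c [ 509.  -185.7] L 170.4 W 62.7 yaw 1.36 2.3
```

Call:
{"api": "arm_command", "payload": {
  "increments": [
    {"dr": [0, 0, 0], "offset": [-0.02, 0.15, 0], "hand": -1},
    {"dr": [0, 0, 0], "offset": [-0.02, 0.3, 0], "hand": -1},
    {"dr": [0, 0, 0], "offset": [-0.02, 0.3, 0], "hand": -1},
    {"dr": [0, 0, 0], "offset": [-0.02, 0.3, 0], "hand": -1},
    {"dr": [0, 0, 0], "offset": [-0.02, 0.3, 0], "hand": -1},
    {"dr": [0, 0, 0], "offset": [-0.02, 0.3, 0], "hand": -1},
    {"dr": [0, 0, 0], "offset": [-0.02, 0.3, 0], "hand": -1},
    {"dr": [0, 0, 0], "offset": [-0.02, 0.3, 0], "hand": -1}
  ]
}}

```text
time_s: 7.2
eef_pos: [502.7, -64.1, 130.5]
ee_rot: [-0.0, 0.999, 0.048, -0.001]
force: [1.4, 0.5, -4.2]
grip_width: 0.573
grip_force: 76.0
```

Call:
{"api": "arm_command", "payload": {
  "increments": [
    {"dr": [0, 0, 0], "offset": [-0.02, 0.3, 0], "hand": -1},
    {"dr": [0, 0, 0], "offset": [-0.02, 0.3, 0], "hand": -1},
    {"dr": [0, 0, 0], "offset": [-0.017, 0.3, 0], "hand": -1},
    {"dr": [0, 0, 0], "offset": [0, 0.113, 0], "hand": -1},
    {"dr": [0, 0, 0.091], "offset": [0, 0, 0], "hand": -1},
    {"dr": [0, 0, 0], "offset": [0, 0, 0], "hand": -1},
    {"dr": [0, 0, 0], "offset": [0, 0, 0], "hand": -1}
  ]
}}

```text
time_s: 7.9
eef_pos: [508.0, -183.7, 131.1]
ee_rot: [-0.0, 1.0, 0.013, -0.001]
force: [-0.2, 0.5, -4.9]
grip_width: 0.577
grip_force: 76.0
```

Run:
```python
from rig import ctrl
from h import *
import cv2,pickle
step(ctrl,(508,-184.5,62),1.4)
I=ctrl.camera_info("wrist");pickle.dump(I,open("w3.pkl","wb"))
i=ctrl.capture("wrist")[:,:,::-1];cv2.imwrite("pics/w3f.png",i)
cv2.imwrite("pics/w3.png",cv2.resize(i[40:260,180:460],None,fx=2.7,fy=2.7,interpolation=cv2.INTER_CUBIC))
```

```text
t 7.9 pos [ 508.  -183.7  131.1] yaw 1.53 zax [-1.2e-03  9.0e-04 -1.0e+00] F [-0.2  0.5 -4.9] gw 0.577
tool offset units [0.001 0.007 0.575] dr z 0.003
```

View pics/w3.png

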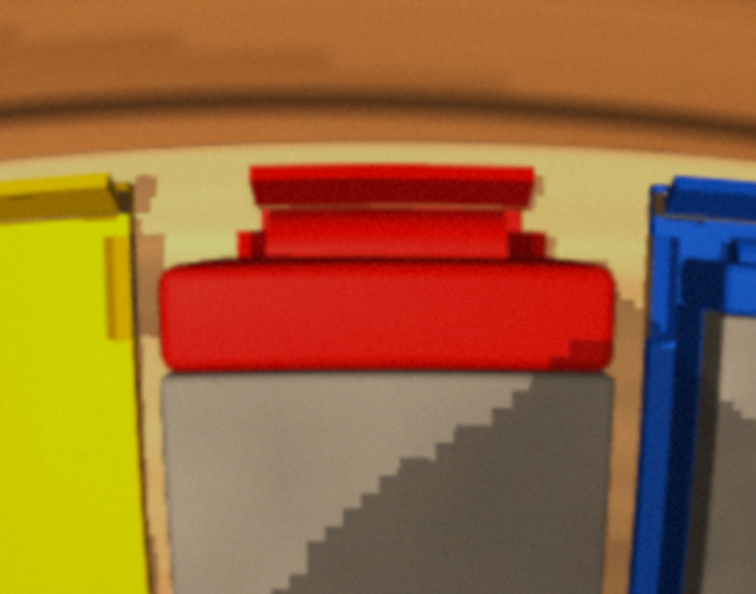

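Run:
```python
from h import *
import pickle
I=pickle.load(open("w3.pkl","rb"))
f=lambda u,v,z:wback(I,((u+.5)/2.7-.5+180,(v+.5)/2.7-.5+40),z)[:2].round(1)
a=np.radians(1.53);ex=np.array([np.cos(a),np.sin(a)]);ey=np.array([-ex[1],ex[0]]);T=np.array([508,-183.7])
def p(n,u,v,z):
    q=f(u,v,z);d=q-T;print(n,z,q,"rel tool fwd/left",(d@ex).round(1),(d@ey).round(1))
p("stoneL",162,268,167);p("stoneR",612,268,167);p("stoneM",387,262,167)
p("lugL",265,212,143);p("lugR",507,212,143)
for z in(32,36):p("wallL",251,167,z);p("wallR",533,169,z)
for z in(32,36):p("lipL",239,235,z);p("lipR",546,235,z)
p("yelwallR",112,176,32);p("bluwallL",676,178,32)
p("yel floor far",50,218,18);p("yel floor far R",105,214,18)
p("yel floor edge R",133,215,18);p("yel floor edge R",144,470,18)
```

```text
stoneL 167 [ 583.  -158.4] rel tool fwd/left 75.6 23.3
stoneR 167 [ 584.2 -206.4] rel tool fwd/left 75.6 -24.7
stoneM 167 [ 583.8 -182.4] rel tool fwd/left 75.8 -0.7
lugL 143 [ 589.3 -166.6] rel tool fwd/left 81.7 14.9
lugR 143 [ 590.2 -197.6] rel tool fwd/left 81.8 -16.1
wallL 32 [ 602.4 -149.5] rel tool fwd/left 95.3 31.7
wallR 32 [ 603.7 -216.4] rel tool fwd/left 94.8 -35.2
wallL 36 [ 602.1 -150.1] rel tool fwd/left 95.0 31.1
wallR 36 [ 603.5 -215.8] rel tool fwd/left 94.6 -34.6
lipL 32 [ 585.9 -146.9] rel tool fwd/left 78.9 34.7
lipR 32 [ 587.9 -220.1] rel tool fwd/left 78.9 -38.5
lipL 36 [ 585.9 -147.5] rel tool fwd/left 78.8 34.1
lipR 36 [ 587.9 -219.5] rel tool fwd/left 78.9 -37.9
yelwallR 32 [ 601.  -115.3] rel tool fwd/left 94.8 65.9
bluwallL 32 [ 604.3 -251.7] rel tool fwd/left 94.5 -70.5
yel floor far 18 [591.4 -94.5] rel tool fwd/left 85.8 86.9
yel floor far R 18 [ 591.9 -109.6] rel tool fwd/left 85.8 71.8
yel floor edge R 18 [ 591.4 -117.1] rel tool fwd/left 85.1 64.3
yel floor edge R 18 [ 523.9 -119. ] rel tool fwd/left 17.6 64.3
```

Call:
{"api": "arm_command", "payload": {
  "increments": [
    {"dr": [0, 0, 0.003], "offset": [0.0125, 0.009, 0.1], "hand": -1},
    {"dr": [0, 0, 0], "offset": [0, 0, 0.2], "hand": -1},
    {"dr": [0, 0, 0], "offset": [0, 0, 0.2], "hand": -1},
    {"dr": [0, 0, 0], "offset": [0, 0, 0.15], "hand": -1},
    {"dr": [0, 0, 0], "offset": [0, 0, 0.06], "hand": -1},
    {"dr": [0, 0, 0], "offset": [0, 0, 0], "hand": -1},
    {"dr": [0, 0, 0], "offset": [0, 0, 0], "hand": -1}
  ]
}}

```text
time_s: 8.65
eef_pos: [510.1, -185.6, 47.1]
ee_rot: [0.0, 1.0, 0.011, 0.0]
force: [-0.2, 0.4, -2.8]
grip_width: 0.574
grip_force: 76.0
```

Run:
```python
from rig import ctrl
from h import *
import cv2,pickle
step(ctrl,(509.5,-184.8,20),1.4)
I=ctrl.camera_info("wrist");pickle.dump(I,open("w4.pkl","wb"))
i=ctrl.capture("wrist")[:,:,::-1];cv2.imwrite("pics/w4f.png",i)
j=ctrl.capture("side")[:,:,::-1]
cv2.imwrite("pics/w4.png",np.hstack([cv2.resize(i[60:260,210:430],None,fx=2.2,fy=2.2,interpolation=cv2.INTER_CUBIC),cv2.resize(j[150:350,320:460],None,fx=2.2,fy=2.2,interpolation=cv2.INTER_CUBIC)]))
```

```text
t 8.65 pos [ 510.1 -185.6   47.1] yaw 1.28 zax [ 9.e-04 -6.e-04 -1.e+00] F [-0.2  0.4 -2.8] gw 0.574
tool offset units [-0.005 -0.007  0.226] dr z -0.003
```

View pics/w4.png

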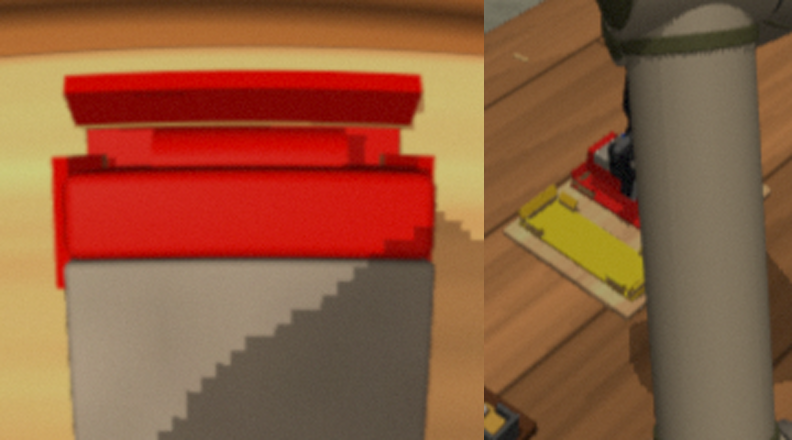

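Run:
```python
from rig import ctrl
from h import *
import pickle
I=pickle.load(open("w4.pkl","rb"))
a=np.radians(1.28);ex=np.array([np.cos(a),np.sin(a)]);ey=np.array([-ex[1],ex[0]]);T=np.array([510.1,-185.6])
def p(n,u,v,z):
    q=wback(I,((u+.5)/2.2-.5+210,(v+.5)/2.2-.5+60),z)[:2];d=q-T;print(n,z,"fwd/left",(d@ex).round(1),(d@ey).round(1))
p("stoneL",65,177,83);p("stoneR",434,177,83);p("stoneM",249,169,83)
p("lugL",152,130,59);p("lugR",347,130,59)
p("wallL",64,78,32);p("wallR",421,78,32);p("wallM",242,72,32)
p("wallinL",78,124,18);p("wallinR",410,123,18);p("wallinM",242,127,18);p("lipL",53,158,32);p("lipR",434,157,32)
step(ctrl,(509.5,-184.8,20),1.4)
```

```text
stoneL 83 fwd/left 75.2 23.5
stoneR 83 fwd/left 75.3 -24.9
stoneM 83 fwd/left 75.8 -0.6
lugL 59 fwd/left 81.6 14.7
lugR 59 fwd/left 81.6 -16.1
wallL 32 fwd/left 93.1 34.9
wallR 32 fwd/left 92.9 -33.5
wallM 32 fwd/left 93.2 0.7
wallinL 18 fwd/left 84.3 35.1
wallinR 18 fwd/left 84.5 -34.2
wallinM 18 fwd/left 82.9 0.8
lipL 32 fwd/left 77.5 37.4
lipR 32 fwd/left 77.5 -36.4
t 8.75 pos [ 510.2 -185.7   47.4] yaw 1.28 zax [ 0.0015 -0.001  -1.    ] F [-0.4  0.6 -4.4] gw 0.576
tool offset units [-0.006 -0.008  0.228] dr z -0.003
```

Call:
{"api": "arm_command", "payload": {
  "increments": [
    {"dr": [0, 0, -0.002], "offset": [0, -0.01, 0], "hand": -1},
    {"dr": [0, 0, 0], "offset": [0, 0, 0.04], "hand": -1},
    {"dr": [0, 0, 0], "offset": [0, 0, 0.04], "hand": -1},
    {"dr": [0, 0, 0], "offset": [0, 0, 0.04], "hand": -1},
    {"dr": [0, 0, 0], "offset": [0, 0, 0.03], "hand": -1},
    {"dr": [0, 0, 0], "offset": [0, 0, 0.03], "hand": -1},
    {"dr": [0, 0, 0], "offset": [0, 0, 0], "hand": -1},
    {"dr": [0, 0, 0], "offset": [0, 0, 0], "hand": -1}
  ]
}}

```text
time_s: 9.55
eef_pos: [509.7, -184.3, 24.9]
ee_rot: [-0.0, 1.0, 0.012, 0.0]
force: [0.2, 0.2, -4.3]
grip_width: 0.577
grip_force: 76.0
```

Call:
{"api": "arm_command", "payload": {
  "increments": [
    {"dr": [0, 0, 0], "offset": [0, 0, 0.02], "hand": -1},
    {"dr": [0, 0, 0], "offset": [0, 0, 0], "hand": -1}
  ]
}}

```text
time_s: 9.75
eef_pos: [509.6, -184.2, 22.3]
ee_rot: [-0.0, 1.0, 0.012, -0.0]
force: [0.1, 1.0, -4.2]
grip_width: 0.577
grip_force: 76.0
```

Call:
{"api": "arm_command", "payload": {
  "increments": [
    {"dr": [0, 0, 0], "offset": [0, 0, 0.015], "hand": -1},
    {"dr": [0, 0, 0], "offset": [0, 0, 0], "hand": -1}
  ]
}}

```text
time_s: 9.95
eef_pos: [509.6, -184.2, 20.5]
ee_rot: [-0.0, 1.0, 0.012, -0.0]
force: [-0.5, -0.4, -3.1]
grip_width: 0.571
grip_force: 76.0
```

Free descent and no jam. I'll continue in 1 mm steps until contact.

Call:
{"api": "arm_command", "payload": {
  "increments": [
    {"dr": [0, 0, 0], "offset": [0, 0, 0.008], "hand": -1},
    {"dr": [0, 0, 0], "offset": [0, 0, 0], "hand": -1}
  ]
}}

```text
time_s: 10.15
eef_pos: [509.7, -184.3, 20.0]
ee_rot: [0.0, 1.0, 0.012, 0.0]
force: [-2.2, 0.7, 0.4]
grip_width: 0.578
grip_force: 76.5
```

Call:
{"api": "arm_command", "payload": {
  "increments": [
    {"dr": [0, 0, 0], "offset": [0, 0, 0.008], "hand": -1},
    {"dr": [0, 0, 0], "offset": [0, 0, 0], "hand": -1}
  ]
}}

```text
time_s: 10.35
eef_pos: [509.8, -184.3, 20.0]
ee_rot: [0.0, 1.0, 0.012, 0.0]
force: [-7.4, 2.3, 10.9]
grip_width: 0.578
grip_force: 77.9
```

Seated at 20.0 mm, the expected height, with a firm contact force. Releasing.

Call:
{"api": "arm_command", "payload": {
  "increments": [
    {"dr": [0, 0, 0], "offset": [0, 0, -0.007], "hand": -1},
    {"dr": [0, 0, 0], "offset": [0, 0, 0], "hand": -0.5},
    {"dr": [0, 0, 0], "offset": [0, 0, 0], "hand": 1},
    {"dr": [0, 0, 0], "offset": [0, 0, 0], "hand": 1},
    {"dr": [0, 0, 0], "offset": [0, 0, 0], "hand": 1},
    {"dr": [0, 0, 0], "offset": [0, 0, 0], "hand": 1},
    {"dr": [0, 0, 0], "offset": [0, 0, 0], "hand": 1},
    {"dr": [0, 0, 0], "offset": [0, 0, 0], "hand": 1}
  ]
}}

```text
time_s: 11.15
eef_pos: [509.7, -184.3, 19.6]
ee_rot: [-0.0, 1.0, 0.012, 0.0]
force: [0.5, -0.4, 0.1]
grip_width: 1.003
grip_force: 0.0
```

Call:
{"api": "arm_command", "payload": {
  "increments": [
    {"dr": [0, 0, 0], "offset": [0, 0, -0.1], "hand": 1},
    {"dr": [0, 0, 0], "offset": [0, 0, -0.2], "hand": 1},
    {"dr": [0, 0, 0], "offset": [0, 0, -0.3], "hand": 1},
    {"dr": [0, 0, 0], "offset": [0, 0, -0.3], "hand": 1},
    {"dr": [0, 0, 0], "offset": [-0.2, 0, -0.3], "hand": 1},
    {"dr": [0, 0, 0], "offset": [-0.3, 0, -0.3], "hand": 1},
    {"dr": [0, 0, 0], "offset": [-0.3, 0, 0], "hand": 1},
    {"dr": [0, 0, 0], "offset": [0, 0, 0], "hand": 1}
  ]
}}

```text
time_s: 11.95
eef_pos: [411.9, -186.3, 200.7]
ee_rot: [0.001, 1.0, 0.011, 0.001]
force: [0.7, -0.6, -0.0]
grip_width: 0.998
grip_force: 0.0
```

Run:
```python
from rig import ctrl
from h import *
import cv2
step(ctrl,(509.5,-184.8,20),1.4)
i=ctrl.capture("wrist")[:,:,::-1]
cv2.imwrite("pics/w5.png",i)
```

```text
t 11.95 pos [ 411.9 -186.3  200.7] yaw 1.27 zax [ 0.001  -0.0014 -1.    ] F [ 0.7 -0.6 -0. ] gw 0.998
tool offset units [0.812 0.003 1.506] dr z -0.003
```

View pics/w5.png

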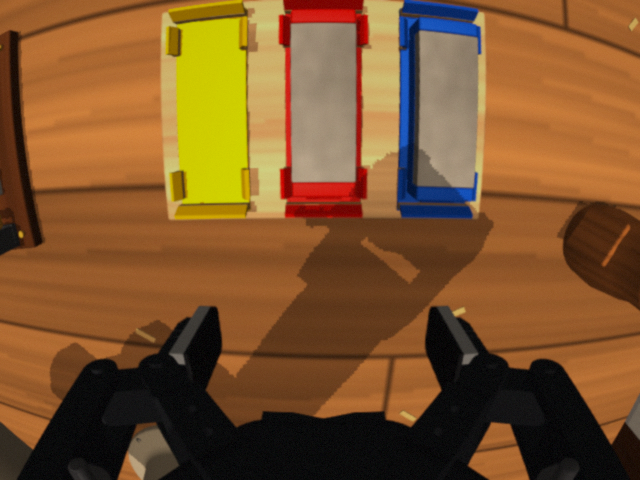

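The stone sits centred in the red cradle, between the end walls at (323,15) and (323,210), flat like the blue one. The arm is clear and the other things in view haven't moved.

```bash
python3 -c "
from rig import ctrl
print(ctrl.finish_job())"
```

```text
the job is handed in; nothing more can be done
None
```

The red stone is off its holder and lying flat, fully down, in the red cradle; nothing else was touched, and the job was handed in at about 12 s of the 48 s allowed (no verdict was returned).

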